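Fish the spatula out of the bowl stand

ROBOT

A 6-joint arm with a two-finger parallel gripper is mounted at the origin on the work surface. World frame = base frame: x ahead of the robot, y to its left, z up, the work surface at z = 0. Lengths are in m, angles in degrees, forces in N, time in s.
With the tool pointing down it reaches from about 0.3 to 0.75 m from the base axis. Payload 8.5 kg.
Tool frame: the origin (TCP) lies midway between the tips of the shut fingers; the grasp point (between the pads) lies 19 mm behind it (env.tcp_to_grasp is the z of the grasp point in the tool frame, in m); z points along the fingers, y is the line along which they close (so a half turn about z gives the same grasp; the last joint's range is limited). The gripper opens to 85 mm and grips with 20 to 120 N. Pads are 22 mm wide; open, the fingers measure 114 mm over their backs; the gripper's body (76 mm by 85 mm) begins 54 mm behind the grasp point. The pads swing forward as they close: fully open they stand 13 mm farther back than shut.
Start: joints at [-85.445, 21.807, 74.336, -0, 83.858, -12.336], TCP at [0.16, -0.526, 0.231] pointing down, gripper open.
Joint ranges: [-178.18, 178.18], [-50.72, 133.34], [12.68, 142.11], [-81.47, 261.47], [9.98, 163.14], [-165.26, 165.26]. Speed limits (degrees/s): [136.94, 136.94, 180, 180, 180, 180].

INTERFACE

Orientations are given as a 3x3 rotation matrix whose columns are the frame's x, y, z axes.
In Python, from rig import env, imaging, job, models gives the robot as it stands. The module is installed in compiled form; this text tells all that it offers.
- The arm moves only by the tool jog_arm, never from a script. Its argument "plan" is text: rows parted by semicolons, each of 7 numbers parted by spaces: the turn, a rotation vector about the tool's x, y, z in degrees, then the shift along the tool's x, y, z in cm, then the closure in counts, from 0 (fully open) to 255 (shut). In form: rx ry rz x y z claw; .... A call has 1 to 10 rows; each row shifts and turns the commanded pose from where the row before left it, along the tool's axes as they then stand; what a row does not reach is not made up. A row lasts 1/12 s, in which the tool goes at most 41.7 mm and 7.16 degrees, less where a joint would pass 70% of its speed; a pose out of reach is approached as far as the arm can. A call with a gripper value outside its range is refused whole. The fingers move at their own pace and stop on an object; "grip_force" is the grip in N (left out, the last holds). Time passes only in rows, so rows that do not move let the fingers close. It gives the time, the measured TCP pose, the force, the opening and the grip force at its end, in the units of the state.
- env.observe(): the state, without advancing time (a new reading comes with each control period).
- imaging.get_image(name): name is "scene" or "top" or "wrist"; returns a dict with "pixels" (480x640x3 uint8, red, green, blue), "depth" (480x640 float32, m along the optical axis (not along the pixel's ray), 0 where there is no reading), "fov_y" (degrees; the focal length in pixels is half the picture's height over the tangent of half this angle, whatever the lens; pixels are square), "cx", "cy" (the principal point, pixels), "world_from_camera" (4x4, takes a point from camera to world coordinates). Camera axes: x right, y down, z forward; pixel columns grow to the right and rows downward; lengths in m; the calibration is good to about 2 mm. A picture is of the moment at which its call begins.
- job.close_job(): hands the job in; it is judged then, once.
Trained networks look in the newest picture that a camera, given by its name, has taken for a name from the list of things; names that differ only in an ending like _2 or _b are one class to them, and where a whole thing is asked for, a point or a joint stands for the part that bears it (a point fixed in the world has none). Each returns a list of dicts, best first, with "confidence" (0 to 1); they miss things now and then, are a little off and sometimes report something else, mostly with a low value. They report only what shows in the picture. A call takes as long as a camera call. They do not tell look-alikes from the thing itself.
- models.outline_of(camera, query): "region" (480x640 bool, what is visible of it) and "bbox" ([centre column, centre row, width, height] in pixels, round what is visible of it).
- models.tip_of(camera, query): "at" ([column, row] in pixels: a listed point, or the origin of a listed thing).
The state is a dict: "time_s": time; "q": joint angles; "qvel": joint speeds; "joint_efforts": joint torques, N m; "position": TCP position; "tool_rot": TCP orientation; "ft_force": force on the tool from outside, world axes, zero at the start; "wrist_torque": the same for the moment, N m; "grip_width": finger opening in m; "gripper_force": force on a finger pad.
Only numpy, scipy, OpenCV 4.12 (cv2) and the standard library are available. Lean on these libraries where they do the work, as an engineer would, in place of code of your own. Each camera call takes 0.05 s, during which the arm holds its last target. There are 200 camera calls.

TASK

The long blue spatula has dropped through the empty bowl opening into the closed steel bowl stand. Reach in through that opening, tilt the spatula and draw it out handle first past the rim, without levering it hard against the stand, dragging or lifting the stand, or disturbing the other bowl and things on the shelf. Finish still holding it in the gripper, steady and with its whole length more than 5 cm above the top of the stand, touching nothing else, ready for me to take.

Things in the scene. Friction and masses are not known exactly. Their poses are not given: they have to be found in the camera images.
- spatula: Blue one-piece jar spatula, rigid, 50 to 105 g, 260 long, lying flat on the shelf inside the stand; roughly along the stand's long axis, handle under the empty opening, blade under the seated bowl. Origin at mid-length on its underside; +x runs from handle to blade, z up out of its flat side. Handle 180 long (x -130 to +50), 16 wide, 14 thick; blade from x +42 to +130, 44 wide, 8 thick, rounded tip; undersides of both flush at z 0.
- handle_end (a point): Middle of the free end face of the spatula's handle, 130 from its origin along -x and 7 above its underside.
- blade_tip (a point): Foremost point of the spatula's blade, 130 from its origin along +x, 4 above its underside.
- stand: Loose brushed-steel double bowl stand, 1.5 to 2.4 kg on rubber feet: a box of folded sheet, 190 (x) by 390 (y) by 70 high. Closed 3 thick walls on all four sides (only a 5 gap below them), top plate 4 thick, no floor (one looks down on the shelf). Two round openings 153 in diameter, centres on its y axis at y +95 (empty) and y -95 (a bowl sits in it). Origin at the centre of its underside at shelf height, z up. It is only resting on the shelf and slides if pushed.
- opening (a point): Centre of the empty round opening (153 diameter), at the level of the stand's top face, 70 above the shelf; axes as the stand's.
- seated_bowl: Loose shallow steel bowl hanging by its flange in the stand's other opening; 143 across below the flange, flange 166 across, 36 deep. Its underside (100 across, then flaring out to 132 across 10 higher) hangs 37 above the shelf, the flange's top is 3 above the stand's top. Origin at the centre of its underside.
- spare_bowl: The same steel bowl taken from the empty opening, standing on the shelf: 166 across, 36 high. Origin at the centre of its underside. Leave alone.
- dish: Yellow ceramic dish, 140 across, 40 high; origin at the centre of its underside. Leave alone.
- jar: Smoked-glass jar with black flip-top lid shut, 104 across, 147 high; origin at the centre of its underside. Leave alone.
- tin: Squat round aluminium tin, 94 across, 50 high; origin at the centre of its underside. Leave alone.
- scoop: Clear plastic scoop standing on its cup: cup 74 across, 50 high, flat handle reaching 145 from the cup's centre along its -x, at 47 high; origin at the centre of the cup's underside. Leave alone.
- turntable: Small wooden turntable, 220 across, 28 high, fixed to the shelf; origin at the centre of its underside. Empty; not needed.
There are look-alikes about, which are no part of the job. What is shaped like the seated_bowl but purple or red is not meant.

How it is judged:
By the outcome, as a careful person would: the job done as asked, in the order asked, and still so for the second after the job is handed in, while the arm keeps its last pose, push and grip.
It also fails if it takes over 42 s, if anything falls off the work surface, if the arm or the gripper's body presses on something with over 40 N, if the wrist force passes 120 N, or if a joint passes its speed limit or range.

## Working session

There is one attempt and no reset: what is moved stays moved. The work goes in short steps, Python scripts to look and compute and a tool call to move; the robot and the scene stay as the last step left them, time stands still between calls to the robot, and variables do not carry over. Pictures are saved under pics/ and viewed, at most 10 in all, crops included, and the job is handed in when it is done.

Besides the shell and the picture viewer there is one more tool, called after ">>>" as name(argument=value, ...), one argument or row to a line, values as JSON. jog_arm: Moves the arm, as the interface text tells. Its arguments: {"type":"object","properties":{"plan":{"type":"string"},"grip_force":{"type":"number"}},"required":["plan"]}

```bash
mkdir -p pics; cat > h.py <<'E'
import numpy as np, cv2
from rig import env, imaging, job, models
def ray(im,c,r):
    f=240/np.tan(np.radians(im["fov_y"]/2)); return np.array([(c-im["cx"])/f,(r-im["cy"])/f,1.])
def atdepth(im,c,r,d=None):
    d=im["depth"][int(r),int(c)] if d is None else d
    T=im["world_from_camera"]; return T[:3,:3]@(ray(im,c,r)*d)+T[:3,3]
def atz(im,c,r,z):
    T=im["world_from_camera"]; v=T[:3,:3]@ray(im,c,r); return T[:3,3]+v*(z-T[2,3])/v[2]
def cloud(im):
    f=240/np.tan(np.radians(im["fov_y"]/2)); v,u=np.mgrid[:480,:640]; d=im["depth"]
    P=np.stack([(u-im["cx"])/f*d,(v-im["cy"])/f*d,d],-1); T=im["world_from_camera"]
    return P@T[:3,:3].T+T[:3,3]
E
python3 - <<'E'
from h import *
np.set_printoptions(precision=4,suppress=True)
ims={n:imaging.get_image(n) for n in("top","scene")}
for n,im in ims.items():
    cv2.imwrite(f"pics/{n}.png",im["pixels"][...,::-1])
    print(n,im["fov_y"],im["world_from_camera"].ravel())
    for q in("handle_end","opening","stand","spatula","blade_tip","seated_bowl","spare_bowl","dish","jar","tin","scoop","turntable"):
        for m in models.tip_of(n,q)[:3]:
            c,r=m["at"]; ok=0<=c<640 and 0<=r<480
            print(q,round(m["confidence"],2),np.round(m["at"]),atdepth(im,c,r) if ok else"")
E
```

```text
top 53.54435527843038 [-0.0148 -0.9834  0.1809  0.2655 -0.9998  0.0124 -0.0147 -0.035   0.0122
 -0.1811 -0.9834  1.3529  0.      0.      0.      1.    ]
handle_end 0.48 [263. 240.] [0.5309 0.1154 0.0134]
stand 0.7 [306. 246.] [ 0.5012 -0.0102  0.0718]
spatula 0.65 [307. 246.] [ 0.5038 -0.0121  0.0725]
seated_bowl 0.9 [337. 250.] [ 0.4957 -0.0965  0.0428]
seated_bowl 0.64 [360. 169.] [ 0.7473 -0.1692  0.004 ]
spare_bowl 0.7 [143. 276.] [0.4352 0.4543 0.0064]
dish 0.73 [500. 237.] [ 0.5347 -0.5705  0.0065]
jar 0.59 [161. 209.] [0.6255 0.4072 0.0208]
jar 0.57 [306. 245.] [ 0.5053 -0.0082  0.0659]
jar 0.56 [444. 208.] [ 0.5897 -0.3777  0.1365]
tin 0.63 [443. 277.] [ 0.4141 -0.3863  0.0509]
scoop 0.71 [156. 331.] [0.2797 0.4101 0.01  ]
turntable 0.84 [164. 212.] [0.6132 0.3975 0.0289]
scene 53.25085409105462 [-0.773   0.4407 -0.4563  1.163   0.6341  0.5573 -0.536   0.7323  0.018
 -0.7037 -0.7103  1.1048  0.      0.      0.      1.    ]
handle_end 0.52 [346. 288.] [0.5724 0.1576 0.0746]
opening 0.72 [309. 235.] [ 0.5018 -0.094   0.0376]
opening 0.64 [324. 262.] [0.5187 0.0039 0.0104]
stand 0.93 [324. 262.] [0.5219 0.008  0.0148]
spatula 0.54 [322. 261.] [ 0.5186 -0.0089  0.0027]
seated_bowl 0.96 [335. 178.] [ 0.2193 -0.2957  0.0024]
seated_bowl 0.81 [311. 233.] [ 0.4932 -0.0928  0.0426]
seated_bowl 0.7 [228. 265.] [ 0.7523 -0.1731  0.0045]
spare_bowl 0.58 [455. 354.] [0.4527 0.4581 0.0039]
dish 0.56 [222. 176.] [ 0.6169 -0.394   0.143 ]
jar 0.84 [220. 210.] [ 0.6637 -0.3553  0.0497]
tin 0.67 [274. 187.] [ 0.4493 -0.3558  0.0362]
scoop 0.83 [481. 314.] [0.3101 0.4283 0.0211]
turntable 0.64 [390. 379.] [0.646  0.4087 0.0247]
```

```bash
python3 -c "
import cv2,numpy as np
a=cv2.imread('pics/top.png');b=cv2.imread('pics/scene.png')
print(a.shape)"
```

```text
(480, 640, 3)
```

View pics/top.png

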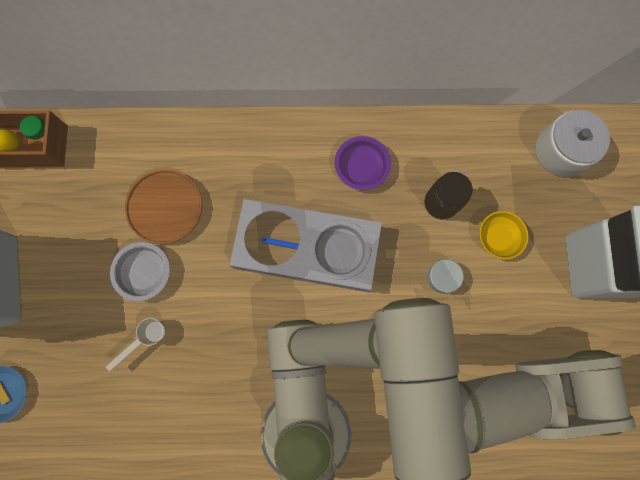

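View pics/scene.png

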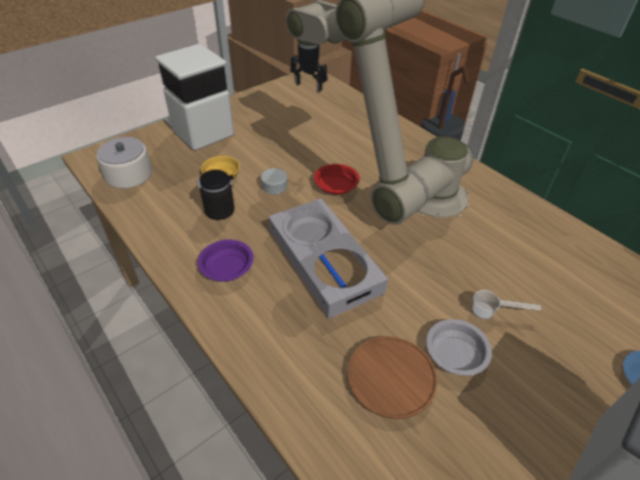

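The steel stand is at top px (306,246), with its empty opening at (273,238). The spatula handle shows from (262,240) to (298,246), and the seated bowl is at (342,250). Possible mix-ups:
- **Bowls:** purple bowl at top (363,163), red bowl at scene (337,179), and the spare bowl at top (140,271).
- **Spatula:** the blue item at top (5,393) is a round thing.

The target is the blue handle inside the steel stand.

```bash
cat > m.py <<'E'
from h import *
np.set_printoptions(precision=4,suppress=True)
def blue(im):
    hsv=cv2.cvtColor(im["pixels"],cv2.COLOR_RGB2HSV); return cv2.inRange(hsv,(100,120,50),(130,255,255))>0
def axis(P,z):
    c=P.mean(0); d=np.linalg.svd(P-c)[2][0]; return c,d
if __name__=="__main__":
    for n in("top","scene"):
        im=imaging.get_image(n); P=cloud(im)
        near=(np.abs(P[...,0]-.5)<.2)&(np.abs(P[...,1])<.3)
        top=near&(P[...,2]>.060)&(P[...,2]<.079)
        k=cv2.connectedComponentsWithStats(top.astype(np.uint8))
        i=1+k[2][1:,4].argmax(); Q=P[k[1]==i]
        print(n,"stand rect",cv2.minAreaRect((Q[:,:2]*1000).astype(np.float32)),"z",np.median(Q[:,2]))
        b=blue(im)&near; v,u=np.nonzero(b)
        B=np.array([atz(im,c,r,.014) for c,r in zip(u,v)]); c,d=axis(B[:,:2],0)
        if d[1]>0:d=-d
        t=(B[:,:2]-c)@d; print("handle dir",d,"deg",np.degrees(np.arctan2(d[1],d[0])),"end",c+d*t.min(),"far",c+d*t.max(),"zmed",np.median(P[b][:,2]),len(u))
        if n=="top": cv2.imwrite("pics/crop.png",cv2.resize(im["pixels"][190:300,220:390,::-1],None,fx=4,fy=4,interpolation=cv2.INTER_CUBIC))
    s=env.observe(); print(s["tool_rot"],s["position"],s["grip_width"])
E
python3 m.py
```

```text
top stand rect ((509.917236328125, -9.17620849609375), (390.70404052734375, 192.0352783203125), 79.26976013183594) z 0.07022002499956015
handle dir [-0.1936 -0.9811] deg -101.16061568038126 end [0.5343 0.1185] far [0.5139 0.0152] zmed 0.013419955923711147 183
scene stand rect ((513.2017822265625, -7.1497802734375), (398.1052551269531, 194.51914978027344), 79.22284698486328) z 0.07027634013206097
handle dir [-0.1933 -0.9811] deg -101.14360499361382 end [0.5386 0.115 ] far [ 0.5117 -0.0216] zmed 0.013969839761291958 168
[[ 0.9569  0.2905  0.    ]
 [ 0.2905 -0.9569 -0.    ]
 [ 0.      0.     -1.    ]] [ 0.1598 -0.5263  0.2313] 0.08556000871055294
```

View pics/crop.png

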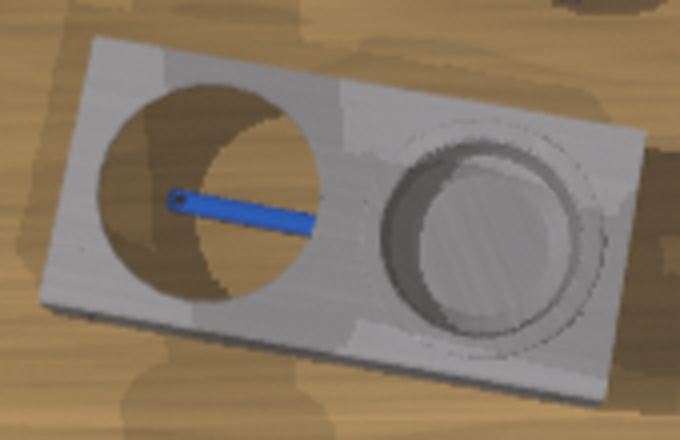

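The crop shows the blue handle end at (172,200), inside the steel opening centred at about (210,192), and the blade runs under the seated steel bowl. The choice is confirmed, so I'll move to hover.

>>> jog_arm(
  plan="0 0 0 2.67 -2.42 0.1 90;0 0 0 2.67 -2.42 0.1 90;0 0 0 2.67 -2.42 0.1 90;0 0 0 2.67 -2.42 0.1 90;0 0 0 2.67 -2.42 0.1 90;0 0 0 2.67 -2.42 0.1 90;0 0 0 2.67 -2.42 0.1 90;0 0 0 2.67 -2.42 0.1 90;0 0 0 2.67 -2.42 0.1 90;0 0 0 2.67 -2.42 0.1 90",
  grip_force=60,
)

```text
time_s: 2.23
position: [0.3455, -0.2155, 0.2215]
tool_rot: [[0.957, 0.29, 0.0], [0.29, -0.957, -0.0], [0.0, 0.001, -1.0]]
ft_force: [0.2, -1.3, -0.2]
grip_width: 0.0552
gripper_force: 0.0
```

>>> jog_arm(
  plan="0 0 0 2.67 -2.42 0.1 90;0 0 0 2.67 -2.42 0.1 90;0 0 0 2.67 -2.42 0.1 90;0 0 0 2.67 -2.42 0.1 90;0 0 0 2.67 -2.42 0.1 90;0 0 0 2.67 -2.42 0.1 90;0 0 0 2.67 -2.42 0.1 90;0 0 0 2.67 -2.42 0.1 90;0 0 0 2.67 -2.42 0.1 90;0 0 0 2.67 -2.42 0.1 90",
)

```text
time_s: 3.07
position: [0.5308, 0.0939, 0.2114]
tool_rot: [[0.957, 0.291, 0.0], [0.291, -0.957, -0.0], [0.0, 0.0, -1.0]]
ft_force: [0.6, -0.4, 0.3]
grip_width: 0.0555
gripper_force: 0.0
```

>>> jog_arm(
  plan="0 0 -6.9 0 0 0 90;0 0 -6.9 0 0 0 90;0 0 -6.9 0 0 0 90;0 0 -6.9 0 0 0 90;0 0 -6.9 0 0 0 90;0 0 -6.9 0 0 0 90;0 0 -6.9 0 0 0 90;0 0 -6.9 0 0 0 90;0 0 -6.8 0 0 0 90;0 0 0 0 0 0 90",
)

```text
time_s: 3.9
position: [0.5302, 0.092, 0.2114]
tool_rot: [[0.189, 0.982, 0.0], [0.982, -0.189, -0.0], [0.0, 0.0, -1.0]]
ft_force: [0.2, -0.5, 0.4]
grip_width: 0.0551
gripper_force: 0.0
```

```bash
cat > w.py <<'E'
from m import *
import sys
s=env.observe(); R=s["tool_rot"]; p=s["position"]
im=imaging.get_image("wrist"); cv2.imwrite(f"pics/{sys.argv[1]}.png",im["pixels"][...,::-1])
P=cloud(im); b=blue(im)
k=cv2.connectedComponentsWithStats(b.astype(np.uint8)); i=1+k[2][1:,4].argmax(); b=k[1]==i
d=P[b][:,2]; print("blue px",b.sum(),"z pct",np.percentile(d,[5,50,95]))
v,u=np.nonzero(b); B=np.array([atz(im,c,r,.014) for c,r in zip(u,v)])[:,:2]
B=B[np.abs(P[b][:,2]-.014)<.006]; c,e=axis(B,0)
if e[1]<0:e=-e
t=(B-c)@e; w=(B-c)@[-e[1],e[0]]
end=c+e*np.percentile(t,99.8); print("dir deg",np.degrees(np.arctan2(e[1],e[0])),"end",end,"len",np.ptp(t),"wid",np.percentile(w,[1,99]))
# stand hole: top plate pts inside
T=(np.abs(P[...,2]-.07)<.004)&(np.linalg.norm(P[...,:2]-[.529,.085],axis=-1)<.11); Q=P[T][:,:2]
rr=np.linalg.norm(Q-[.529,.085],axis=1); an=np.arctan2(*(Q-[.529,.085]).T[::-1])
E=np.array([Q[m][rr[m].argmin()] for a in np.linspace(-3.14,3.14,73)[:-1] for m in [(an>=a)&(an<a+.0873)] if m.sum()>3 and rr[m].min()<.085])
if len(E)>8:
    A=np.c_[2*E,np.ones(len(E))]; x=np.linalg.lstsq(A,(E**2).sum(1),rcond=None)[0]; print("opening",x[:2],"r",np.sqrt(x[2]+x[:2]@x[:2]),len(E))
g=np.r_[end-.025*e,0]; print("TCP",p,"q",s["q"],"tool x deg",np.degrees(np.arctan2(R[1,0],R[0,0])),"w",s["grip_width"],"t",s["time_s"],"F",s["ft_force"])
dd=g-p; print("delta to grasp xy (tool cm)",R.T@dd*100, "yaw tool turn",-(np.degrees(np.arctan2(e[1],e[0])-np.arctan2(R[1,0],R[0,0]))))
E
python3 w.py w1
```

```text
blue px 1809 z pct [0.0109 0.0131 0.0144]
dir deg 78.73255892982871 end [0.5365 0.1232] len 0.14026953218075772 wid [-0.0075  0.0072]
opening [0.529  0.0879] r 0.07579364042917493 72
TCP [0.5302 0.092  0.2114] q [-2.7651 21.4966 78.2652 -0.0005 80.2338  8.1005] tool x deg 79.13450411778868 w 0.055084134248172795 t 3.9 F [ 0.1611 -0.4602  0.4118]
delta to grasp xy (tool cm) [ 0.6858  0.017  21.1352] yaw tool turn 0.4019451879599619
```

View pics/w1.png

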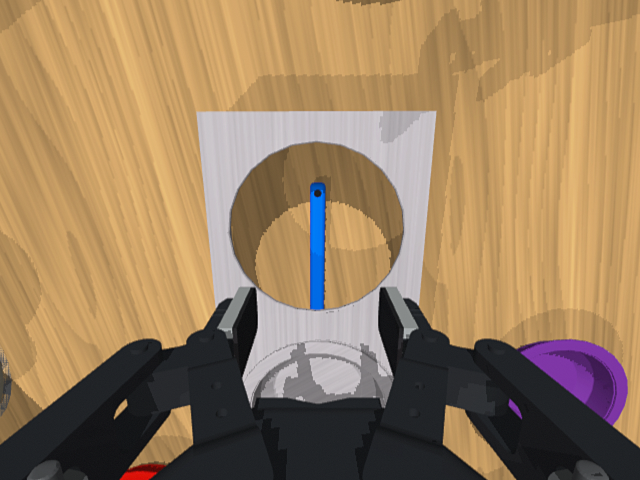

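The wrist view shows the blue handle end at (318,186), inside the opening (centre about (317,226)) and aligned with the fingers. Next I descend and close.

>>> jog_arm(
  plan="0 0 0.3 0.25 0 3.4 90;0 0 0 0.25 0 3.4 90;0 0 0 0 0 3.4 90;0 0 0 0 0 3.4 90;0 0 0 0 0 2.5 90;0 0 0 0 0 2 90;0 0 0 0 0 1.4 90;0 0 0 0 0 0.8 90;0 0 0 0 0 0.3 90;0 0 0 0 0 0 90",
)

```text
time_s: 4.78
position: [0.5312, 0.0969, 0.0052]
tool_rot: [[0.199, 0.98, -0.0], [0.98, -0.199, 0.0], [-0.0, -0.0, -1.0]]
ft_force: [-0.0, -0.2, 0.0]
grip_width: 0.0553
gripper_force: 0.0
```

```bash
python3 w.py w2
```

```text
blue px 5033 z pct [0.01   0.0131 0.0143]
dir deg 78.63704876801532 end [0.537 0.125] len 0.0771064711931363 wid [-0.0075  0.0075]
opening [0.5361 0.1162] r 0.045809004912905495 37
TCP [0.5312 0.0969 0.0052] q [-2.2288 36.3321 92.465   0.0008 51.2211  9.2761] tool x deg 78.49452565455799 w 0.055267736955127045 t 4.7833 F [-0.0224 -0.1977  0.0385]
delta to grasp xy (tool cm) [0.3652 0.0189 0.5212] yaw tool turn -0.14252311345732485
```

View pics/w2.png

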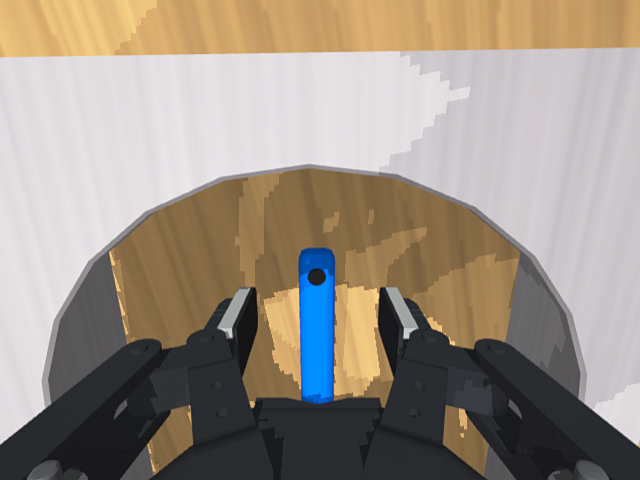

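The handle end at (317,250) sits centred between the pads at (240,310) and (395,310), so I close.

>>> jog_arm(
  plan="0 0 0 0 0 0.2 150;0 0 0 0 0 0 255;0 0 0 0 0 0 255;0 0 0 0 0 0 255;0 0 0 0 0 0 255;0 0 0 0 0 0 255;0 0 0 0 0 0 255;0 0 0 0 0 0 255",
  grip_force=70,
)

```text
time_s: 5.5
position: [0.5314, 0.0969, 0.0041]
tool_rot: [[0.198, 0.98, 0.001], [0.98, -0.198, -0.0], [0.0, 0.001, -1.0]]
ft_force: [-1.3, -0.2, 6.2]
grip_width: 0.0139
gripper_force: 69.0
```

>>> jog_arm(
  plan="0 1 0 0.4 0 -0.42 255;0 1 0 0.7 0 -0.42 255;0 1 0 0.7 0 -0.42 255;0 0 0 0 0 0 255",
)

```text
time_s: 5.83
position: [0.5352, 0.1153, 0.0173]
tool_rot: [[0.197, 0.98, 0.012], [0.979, -0.198, 0.053], [0.054, 0.002, -0.999]]
ft_force: [-0.4, 0.2, -0.4]
grip_width: 0.0137
gripper_force: 68.3
```

>>> jog_arm(
  plan="0 2 0 0.05 0 -0.82 255;0 2 0 0.05 0 -0.82 255;0 2 0 0.05 0 -0.82 255;0 2 0 0.05 0 -0.82 255;0 0 0 0 0 0 255",
)

```text
time_s: 6.25
position: [0.5349, 0.1123, 0.0502]
tool_rot: [[0.195, 0.98, 0.04], [0.962, -0.199, 0.188], [0.192, 0.002, -0.981]]
ft_force: [1.6, -0.1, -0.7]
grip_width: 0.0141
gripper_force: 68.4
```

```bash
python3 - <<'E'
from m import *
for n in("top","wrist"):
    im=imaging.get_image(n); P=cloud(im); b=blue(im)&(np.abs(P[...,0]-.52)<.12)&(np.abs(P[...,1]-.06)<.2)
    Q=P[b]; c=Q.mean(0); e=np.linalg.svd(Q-c)[2][0]; e*=np.sign(e[1]); t=(Q-c)@e
    print(n,len(Q),"dir",e,"elev",np.degrees(np.arcsin(e[2])),"end",c+e*t.max(),"low",c+e*t.min())
    if n=="wrist": cv2.imwrite("pics/w3.png",im["pixels"][...,::-1])
s=env.observe();print(s["ft_force"],s["wrist_torque"])
E
```

```text
<stdin>:4: RuntimeWarning: Mean of empty slice.
  ret = um.true_divide(
Traceback (most recent call last):
ValueError: zero-size array to reduction operation maximum which has no identity
```

```bash
cat > k.py <<'E'
from m import *
import sys
for n in("scene","wrist"):
    im=imaging.get_image(n); P=cloud(im); b=blue(im)&(np.abs(P[...,0]-.53)<.2)&(np.abs(P[...,1]-.1)<.4)
    Q=P[b]
    if n=="scene":
        near=(np.abs(P[...,0]-.51)<.16)&(np.abs(P[...,1])<.25)&(np.abs(P[...,2]-.07)<.003)
        k=cv2.connectedComponentsWithStats(near.astype(np.uint8)); S=P[k[1]==1+k[2][1:,4].argmax()]
        print("stand",cv2.minAreaRect((S[:,:2]*1000).astype(np.float32)))
    if len(Q)>20:
        c=np.median(Q,0); Q=Q[np.linalg.norm(Q-c,axis=1)<.2]; c=Q.mean(0); e=np.linalg.svd(Q-c,full_matrices=False)[2][0]; e*=np.sign(e[1]); t=(Q-c)@e
        print(n,len(Q),"elev",np.degrees(np.arcsin(e[2])),"end",c+e*t.max(),"low",c+e*t.min())
    if n==(sys.argv+["",""])[2]: cv2.imwrite(f"pics/{sys.argv[1]}.png",im["pixels"][...,::-1])
s=env.observe();print(s["position"],s["ft_force"],s["wrist_torque"],s["q"],s["time_s"])
E
python3 k.py w3 wrist
```

```text
stand ((513.5577392578125, -6.932708740234375), (395.47613525390625, 193.28378295898438), 79.41646575927734)
scene 71 elev 13.997317781910015 end [0.5467 0.1332 0.0725] low [ 0.5127 -0.0063  0.0368]
wrist 4902 elev 17.548471221428002 end [0.5511 0.1924 0.0856] low [0.5253 0.065  0.0445]
[0.5342 0.113  0.0488] [ 0.4859  0.1415 -0.3351] [-0.0542 -0.0078 -0.0153] [-5.7703 32.0392 92.519  13.3171 55.1131 -1.9668] 6.4
```

View pics/w3.png

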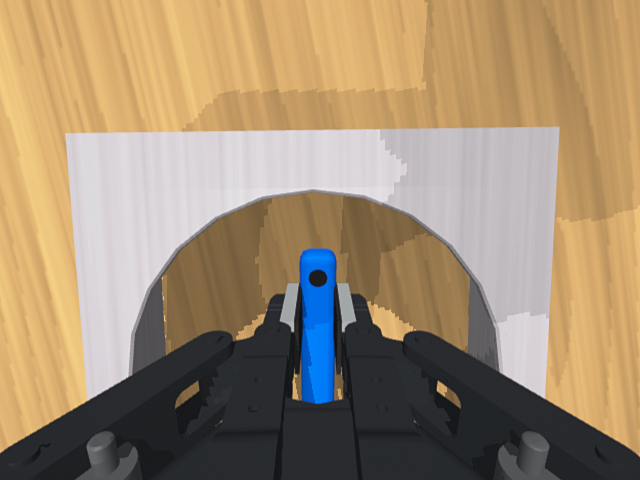

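The spatula is held at the handle, with its end at (317,252) clear of the rim. The stand hasn't moved and the forces are near zero, so I keep tilting.

>>> jog_arm(
  plan="0 2 0 0.05 0 -0.84 255;0 2 0 0.05 0 -0.84 255;0 2 0 0.05 0 -0.84 255;0 2 0 0.05 0 -0.84 255;0 0 0 0 0 0 255",
)

```text
time_s: 6.82
position: [0.5334, 0.1064, 0.0825]
tool_rot: [[0.187, 0.98, 0.065], [0.927, -0.199, 0.319], [0.326, 0.001, -0.945]]
ft_force: [0.7, -0.4, -1.3]
grip_width: 0.0138
gripper_force: 68.4
```

>>> jog_arm(
  plan="0 0 0 0.95 0 0.32 255;0 0 0 0.95 0 0.32 255;0 0 0 0.95 0 0.32 255;0 0 0 0.95 0 0.32 255;0 0 0 0 0 0 255",
)

```text
time_s: 7.23
position: [0.5409, 0.1487, 0.0821]
tool_rot: [[0.185, 0.981, 0.063], [0.927, -0.195, 0.319], [0.326, -0.0, -0.946]]
ft_force: [0.4, 0.3, -0.6]
grip_width: 0.0137
gripper_force: 68.4
```

```bash
python3 k.py s4 scene
```

```text
stand ((513.5662841796875, -7.0244293212890625), (395.35687255859375, 192.53941345214844), 79.27355194091797)
scene 99 elev 24.1613594092446 end [0.555  0.165  0.1103] low [ 0.5136 -0.0146  0.0276]
wrist 4873 elev 24.680248957791996 end [0.5559 0.2205 0.1274] low [0.532  0.1004 0.0711]
[0.5409 0.147  0.0822] [-0.1364 -0.1962 -0.8887] [-0.1446  0.0578 -0.047 ] [-5.7909 29.9788 91.1826 22.2053 58.943  -6.0548] 7.3333
```

View pics/s4.png

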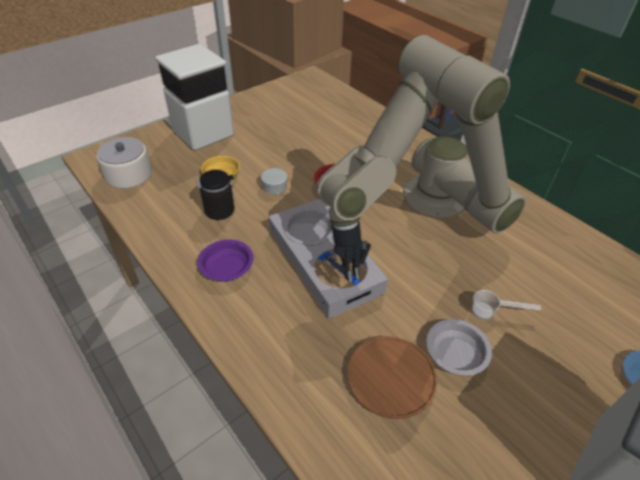

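The spatula is gripped at px (350,270), the blade is still under the plate, and the stand and bowl haven't moved. I draw it out along its axis.

>>> jog_arm(
  plan="0 0 0 1 0 0 255;0 0 0 1.2 0 0 255;0 0 0 1.2 0 0 255;0 0 0 1.2 0 0 255;0 0 0 1 0 0 255;0 0 0 0 0 0 255",
)

```text
time_s: 7.83
position: [0.5519, 0.1995, 0.1014]
tool_rot: [[0.185, 0.98, 0.065], [0.927, -0.197, 0.319], [0.326, 0.001, -0.945]]
ft_force: [0.3, -0.2, -1.1]
grip_width: 0.0134
gripper_force: 68.4
```

>>> jog_arm(
  plan="0 0 0 1 0 0 255;0 0 0 1.2 0 0 255;0 0 0 1.2 0 0 255;0 0 0 1.2 0 0 255;0 0 0 1.2 0 0 255;0 0 0 1 0 0 255;0 0 0 0 0 0 255",
)

```text
time_s: 8.42
position: [0.5645, 0.2625, 0.1234]
tool_rot: [[0.186, 0.98, 0.065], [0.927, -0.197, 0.32], [0.326, 0.001, -0.945]]
ft_force: [-0.2, 0.1, -0.1]
grip_width: 0.0139
gripper_force: 68.4
```

```bash
python3 k.py s5 scene; python3 -c "
import cv2;a=cv2.imread('pics/s5.png')[150:380,220:480];cv2.imwrite('pics/s5c.png',cv2.resize(a,None,fx=2.5,fy=2.5))"
```

```text
stand ((514.001953125, -7.0557861328125), (396.5801086425781, 192.06118774414062), 79.35018920898438)
scene 281 elev 23.12350155245813 end [0.5784 0.2797 0.1496] low [0.5246 0.0485 0.0482]
wrist 4879 elev 27.236159439543986 end [0.5798 0.3374 0.1742] low [0.5434 0.1533 0.0776]
[0.5641 0.2611 0.1226] [ 0.2234 -1.014  -0.1896] [-0.0631  0.0314 -0.0306] [ 6.3257 30.8913 80.7122 20.1909 63.8978  9.4741] 8.5167
```

View pics/s5c.png

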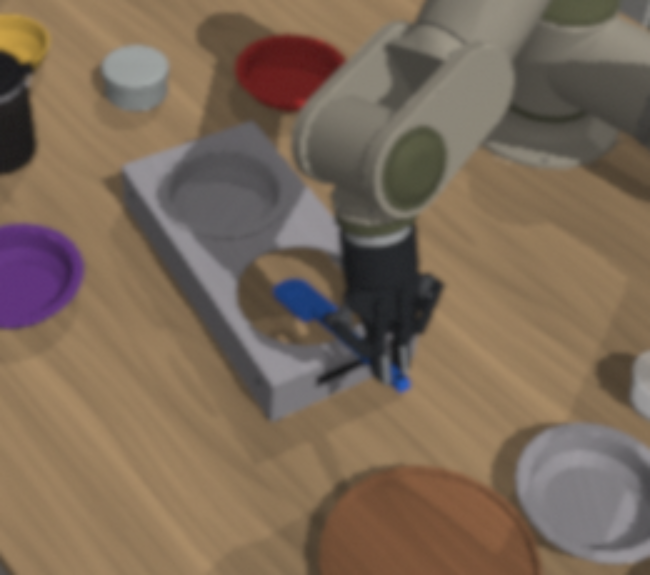

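The whole blade now shows inside the opening, with its tip near crop (285,290) and clear of the near rim. I lift straight up.

>>> jog_arm(
  plan="0 0 0 0.3 0 -0.8 255;0 0 0 0.5 0 -1.5 255;0 0 0 0.5 0 -1.5 255;0 0 0 0.5 0 -1.5 255;0 0 0 0.5 0 -1.5 255;0 0 0 0.5 0 -1.5 255;0 0 0 0.5 0 -1.5 255;0 0 0 0.5 0 -1.5 255;0 0 0 0.5 0 -1.5 255;0 0 0 0.5 0 -1.5 255",
)

```text
time_s: 9.35
position: [0.5638, 0.2592, 0.2749]
tool_rot: [[0.188, 0.98, 0.065], [0.927, -0.199, 0.319], [0.325, -0.0, -0.946]]
ft_force: [-0.2, 0.1, -0.9]
grip_width: 0.0139
gripper_force: 68.4
```

>>> jog_arm(
  plan="0 0 0 0.3 0 -0.8 255;0 0 0 0 0 0 255;0 0 0 0 0 0 255;0 0 0 0 0 0 255;0 0 0 0 0 0 255;0 0 0 0 0 0 255",
)

```text
time_s: 9.85
position: [0.5639, 0.2601, 0.2813]
tool_rot: [[0.188, 0.98, 0.063], [0.927, -0.198, 0.319], [0.325, -0.002, -0.946]]
ft_force: [0.5, 0.4, -0.7]
grip_width: 0.0136
gripper_force: 68.4
```

```bash
python3 k.py s6 scene; python3 -c "
import cv2;a=cv2.imread('pics/s6.png')[100:400,180:540];cv2.imwrite('pics/s6c.png',cv2.resize(a,None,fx=2,fy=2))"
```

```text
stand ((513.793701171875, -6.94952392578125), (393.5545654296875, 193.31976318359375), 79.4541244506836)
scene 384 elev 26.087709534454152 end [0.5875 0.2713 0.3177] low [0.5233 0.0486 0.2042]
wrist 4862 elev 25.12283251540717 end [0.5794 0.3335 0.3277] low [0.5551 0.2134 0.2703]
[0.564  0.2602 0.2816] [ 0.3576  0.0729 -0.5533] [-0.0998  0.0164 -0.0249] [ 6.2329 23.2084 66.0755 18.144  85.0704 16.9783] 9.95
```

View pics/s6c.png

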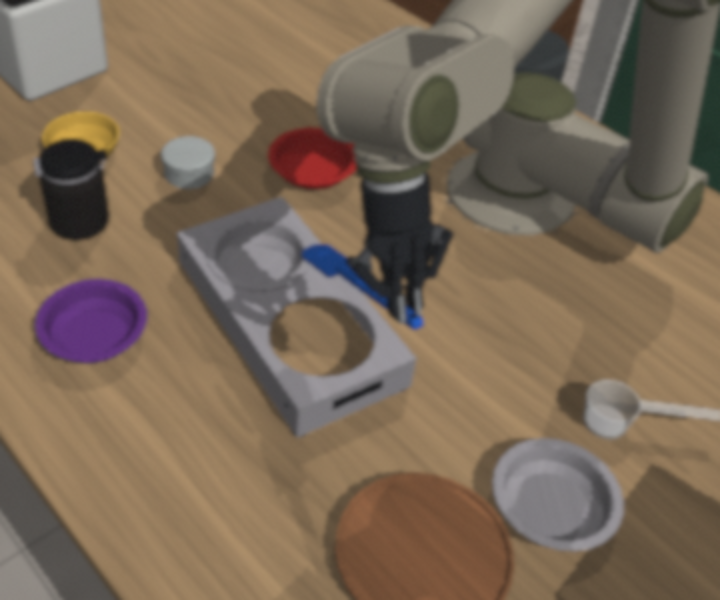

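The spatula hangs free: its blade tip is at crop (308,255), z about 0.20, which is 13 cm above the stand top. It's steady, and the stand and bowl are where they were.

```bash
python3 -c "
from rig import env,job
s=env.observe();print(s['qvel'],s['gripper_force']);print(job.close_job())"
```

```text
[ 0.06883169 -0.11285023 -0.31701427  0.04791265  0.16857353  0.07025826] 68.4199047088623
the job is handed in; nothing more can be done
None
```

I drew the spatula out handle first and handed the job in at about 10 s; it is held steady about 13 cm above the stand's top, and the stand and seated bowl have not moved.

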